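# Film and pack a phone-accessory order

## Task

First raise the packing terminal's stiff screen to 75 degrees from its closed position, so that its camera films the packing, and leave it standing there. Then pack every accessory box of the order into the open carton so that they all fit at once, each the same way up as it lies now and flat on the carton's floor, and when all are in, press the round button on the terminal fully down to save the film. Do not shift the label roll or the phone.

Things in the scene. Friction and masses are not known exactly. Their poses are not given: they have to be found in the camera images.
- terminal: Packing terminal fixed to the bench, a grey clamshell computer like a small rugged laptop. Base 200 (x) x 250 (y) x 30 mm high; origin at the centre of its underside; x points from its front edge to its hinge edge, y to the left seen from the front, z up. Front edge roughly towards the robot. Position and yaw vary.
- screen (a joint): Opening angle of the terminal's screen lid in rad: 0 closed (level), growing as the front edge is raised, up to 2.3; 75 degrees is 1.309. The hinge is stiff (friction about 0.65 N m, the lid weighs 0.35 kg), so the lid stays at whatever angle it is left. At the start it is slightly ajar (0 to 0.3 rad). Raising it by the bar takes about 5 N.
- screen_handle (a point): Centre of the lid's round steel carry bar, 12 mm thick, 100 mm long, parallel to the terminal's y, on two end arms, 39 mm clear of the front edge of the lid (185 x 250 x 14 mm), free above and below. It lies 235 mm from the hinge along the lid and 7 mm off the hinge plane; closed: 53 mm above the bench, 45 mm in front of the base. It can turn between gripping fingers as the lid swings.
- screen_hinge (a point): Middle of the lid's hinge axis, which runs along the terminal's y, 90 mm behind the terminal's centre and 46 mm above the bench.
- save_button_top (a point): Centre of the top of the round white button, 30 mm in diameter, on the terminal's deck (78 mm in front of the terminal's centre and 70 mm to its right), 40 mm above the bench. It is under the lid when that is closed. Pressed straight down.
- save_button (a joint): Travel of the button in m: 0 released, 0.006 fully down (about 4.5 N); it springs back.
- carton_in (a point): Centre of the inner floor of the open brown carton, 5 mm above the bench. Inside, the carton is 118 mm (its x) by 276 mm (its y), walls 5 mm thick, 40 mm high over all. It is fixed to the bench; position and yaw vary. x and y are its short and long inner directions.
- label_roll: Bystander: a white label roll 70 mm across, 40 mm high, with a 40 mm hole, lying flat; origin at the centre of its underside.
- phone: Bystander: a black phone 72 x 148 x 9 mm lying flat; origin at the centre of its underside.
- box1: Closed accessory box of brown card, 62 (x) x 30 (y) x 36 mm high, 60 g or so; origin at the centre of its underside, z up. Lies loose on the bench; may be absent from this order. Fingers fit beside it in the carton if it is gripped over its 62 mm length.
- box2: Closed accessory box of white card, 60 (x) x 34 (y) x 32 mm high, 75 g or so; origin at the centre of its underside, z up. Lies loose on the bench; may be absent from this order. Fingers fit beside it in the carton if it is gripped over its 60 mm length.
- box3: Closed accessory box of brown card, 58 (x) x 38 (y) x 44 mm high, 90 g or so; origin at the centre of its underside, z up. Lies loose on the bench; may be absent from this order. Fingers fit beside it in the carton if it is gripped over its 58 mm length.
- box4: Closed accessory box of white card, 62 (x) x 44 (y) x 30 mm high, 105 g or so; origin at the centre of its underside, z up. Lies loose on the bench; may be absent from this order. Fingers fit beside it in the carton if it is gripped over its 62 mm length.
- box5: Closed accessory box of brown card, 56 (x) x 50 (y) x 40 mm high, 120 g or so; origin at the centre of its underside, z up. Lies loose on the bench; may be absent from this order. Fingers fit beside it in the carton if it is gripped over its 56 mm length.
- box6: Closed accessory box of white card, 60 (x) x 56 (y) x 34 mm high, 135 g or so; origin at the centre of its underside, z up. Lies loose on the bench; may be absent from this order. Fingers fit beside it in the carton if it is gripped over its 60 mm length.
Not all that is in view belongs to the job. Leave any turquoise or yellow look-alike of the box5 alone.

How it is judged:
By the outcome, as a careful person would: the job done as asked, in the order asked, and still so for the second after the job is handed in, with the robot touching nothing.
Of box1, box2, box3, box4, box5, box6 only 5 to 6 are there at a start; the rules pass over those that are not, and their reading is None.
At some moment in a run one of box1, box2, box3, box4, box5, box6 may be knocked a few centimetres aside while the robot is not near it.
Once in a run the grip may slacken for a moment while it holds something.
It also fails if it takes over 210 s, if anything falls off the work surface, if the arm or the gripper's body presses on something with over 40 N, if the wrist force passes 120 N, or if a joint passes its speed limit or range.

## Robot

A 6-joint arm with a two-finger parallel gripper is mounted at the origin on the work surface. World frame = base frame: x ahead of the robot, y to its left, z up, the work surface at z = 0. Lengths are in m, angles in rad, forces in N, time in s.
With the tool pointing down it reaches from about 0.3 to 0.825 m from the base axis. Payload 5.4 kg.
Tool frame: the origin (TCP) lies where the fingers leave the gripper's body, on its centre line; the fingertips stand 88 mm ahead of it and the grasp point (between the pads) lies 69 mm ahead of it (r.grip_depth is the distance from the TCP to the grasp point, in m); y points along the fingers, x is the direction in which the jaws open and shut, and the axes are right-handed (so a half turn about y gives the same grasp; the last joint's range is limited). The gripper opens to 92 mm and grips with 3 to 60 N. Pads are 20 mm wide; open, the fingers measure 128 mm over their backs; the gripper's body (75 mm by 189 mm) begins 69 mm behind the grasp point.
Start: joints at [1.124, 0.158, 1.597, -0, 1.386, -0.21], TCP at [0.135, 0.559, 0.303] pointing down, gripper open.
Joint ranges: [-2.91, 2.91], [-0.94, 2.29], [0.18, 2.7], [-1.29, 4.43], [0.17, 2.64], [-3, 3]. Speed limits (rad/s): [2.57, 2.57, 3.14, 3.14, 3.14, 3.14].

## Interface

Orientations are given as a 3x3 rotation matrix whose columns are the frame's x, y, z axes.
In Python, from rig import r, eyes, finish_job gives the robot as it stands. The module is installed in compiled form; this text tells all that it offers.
- The arm moves only by the shell command python3 -m crank 'ROWS' [OPENING] [FORCE]. ROWS is JSON, a list of rows, each a list of 4 numbers: the shift along the tool's x, y, z in m, then the turn about the tool's y in rad. A call has 1 to 5 rows; each row is the pose to reach, as a shift and turn from the pose measured when the call began, along the tool's axes at that moment; what a row does not reach only later rows make up. A row lasts 1/8 s, in which the tool goes at most 62.5 mm and 10.7 degrees, less where a joint would pass 70% of its speed; a pose out of reach is approached as far as the arm can. A call with a gripper value outside its range is refused whole. OPENING is the closure in counts, from 0 (fully open) to 255 (shut), set as the call begins (- or left out, the last holds). The fingers move at their own pace and stop on an object; FORCE is the grip in N (left out, the last holds). Time passes only in rows, so rows that repeat a pose let the fingers close. It gives the time, the measured TCP pose, the force and the opening at its end, in the units of the state.
- r.state(): the state, without advancing time (a new reading comes with each control period).
- eyes.camera(name): name is "side" or "top" or "wrist"; returns a dict with "color" (480x640x3 uint8, blue, green, red), "mtx" (3x3 intrinsics, pixels), "distortion" ([k1, k2, p1, p2, k3] as OpenCV has them; the pictures are not rectified), "origin" and "rotation" of the camera in the world. Camera axes: x right, y down, z forward; pixel columns grow to the right and rows downward; lengths in m; the calibration is good to about 2 mm. A picture is of the moment at which its call begins. There is no depth.
- finish_job(): hands the job in, once; it reports no verdict.
The state is a dict: "time_s": time; "joints": joint angles; "joint_velocities": joint speeds; "tau": joint torques, N m; "tool_pos": TCP position; "tcp_rot": TCP orientation; "wrist_force": force on the tool from outside, world axes, zero at the start; "wrist_torque": the same for the moment, N m; "finger_gap": opening from 0.0 (shut) to 1.0 (fully open).
Only numpy, scipy, OpenCV 4.12 (cv2) and the standard library are available. Lean on these libraries where they do the work, as an engineer would, in place of code of your own. Each camera call takes 0.05 s, during which the arm holds its last target. There are 200 camera calls.

## Working session

There is one attempt and no reset: what is moved stays moved. The work goes in short steps, Python scripts to look and compute and a shell command to move; the robot and the scene stay as the last step left them, time stands still between calls to the robot, and variables do not carry over. Pictures are saved under pics/ and viewed, on a budget of 14 in all, crops included, one or two more only if the job needs it, and the job is handed in when it is done.

```bash
mkdir -p pics
python3 - <<'E'
from rig import r,eyes
import cv2,json,numpy as np
for n in ("side","top","wrist"):
    c=eyes.camera(n); cv2.imwrite(f"pics/{n}0.png",c["color"])
    print(n,np.round(c["mtx"],1).tolist(),c["distortion"],c["origin"],np.round(c["rotation"],3).tolist())
s=r.state();print(s["tool_pos"],np.round(s["tcp_rot"],3).tolist(),s["time_s"],r.grip_depth)
E
```

```text
side [[552.5, 0.0, 322.3], [0.0, 552.5, 234.9], [0.0, 0.0, 1.0]] [-0.04834662  0.          0.          0.          0.        ] [0.03307433 0.79111163 1.16827949] [[-0.858, -0.369, 0.356], [-0.513, 0.638, -0.575], [-0.015, -0.676, -0.737]]
top [[445.6, 0.0, 317.3], [0.0, 445.6, 236.6], [0.0, 0.0, 1.0]] [-0.0862797  0.         0.         0.         0.       ] [ 0.43304776 -0.07491437  1.03145117] [[-0.007, -0.988, 0.155], [-1.0, 0.007, 0.002], [-0.003, -0.155, -0.988]]
wrist [[349.8, 0.0, 313.3], [0.0, 349.8, 241.2], [0.0, 0.0, 1.0]] [-0.05782165  0.          0.          0.          0.        ] [0.06180572 0.57585528 0.38177257] [[0.235, 0.938, 0.256], [0.972, -0.226, -0.064], [-0.002, 0.264, -0.965]]
[0.13475441 0.55862235 0.3019748 ] [[0.235, -0.001, -0.972], [0.972, -0.001, 0.235], [-0.001, -1.0, 0.0]] 0.15 0.0694
```

View pics/top0.png

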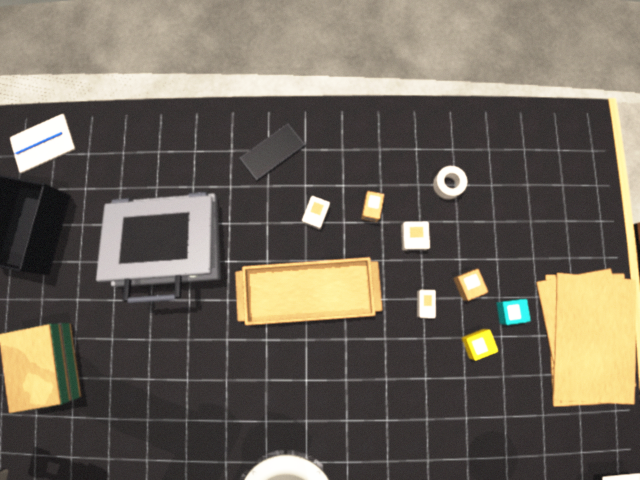

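View pics/side0.png

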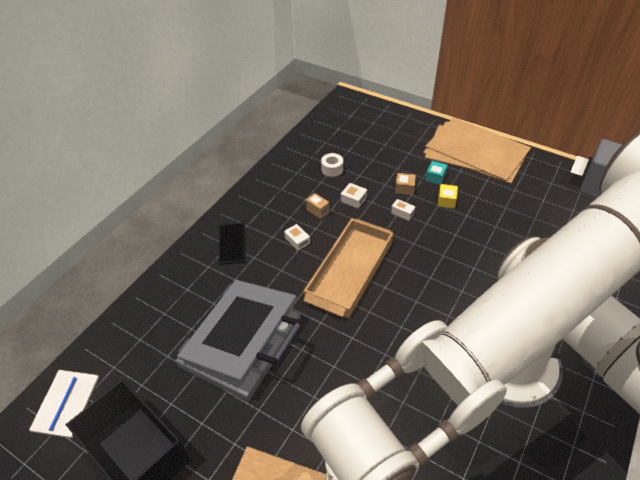

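The top view shows five candidate boxes: white at (316,212), (416,236) and (427,304), and brown at (373,206) and (471,285). The turquoise (514,312) and yellow (481,345) ones are look-alikes to leave alone. The terminal is at (158,240) with its bar at (152,296), and the carton is at (309,291). Enlarged crops next.

```bash
cat > h.py <<'E'
import numpy as np,cv2
from rig import r,eyes
def p2w(c,px,z):
    u=cv2.undistortPoints(np.array(px,float).reshape(-1,1,2),c["mtx"],np.array(c["distortion"])).reshape(-1,2)
    d=np.c_[u,np.ones(len(u))]@np.array(c["rotation"]).T; o=np.array(c["origin"])
    z=np.broadcast_to(z,len(u)); return o+d*((z-o[2])/d[:,2])[:,None]
def w2p(c,P):
    R=np.array(c["rotation"]); rv=cv2.Rodrigues(R.T)[0]
    return cv2.projectPoints(np.array(P,float).reshape(-1,1,3),rv,-R.T@np.array(c["origin"]),c["mtx"],np.array(c["distortion"]))[0].reshape(-1,2)
def crop(img,x,y,w,h,s,fn):
    o=cv2.resize(img[y:y+h,x:x+w],None,fx=s,fy=s,interpolation=cv2.INTER_CUBIC)
    for k in range((x+9)//10*10,x+w,10): cv2.line(o,(int((k-x)*s),0),(int((k-x)*s),12 if k%50==0 else 5),(0,255,0),1)
    for k in range((y+9)//10*10,y+h,10): cv2.line(o,(0,int((k-y)*s)),(12 if k%50==0 else 5,int((k-y)*s)),(0,255,0),1)
    cv2.imwrite(fn,o)
E
python3 - <<'E'
from h import *
i=cv2.imread("pics/top0.png")
crop(i,295,180,200,150,4,"pics/c1.png"); crop(i,90,185,300,150,2.66,"pics/c2.png")
E
```

```text
(no output)
```

View pics/c1.png

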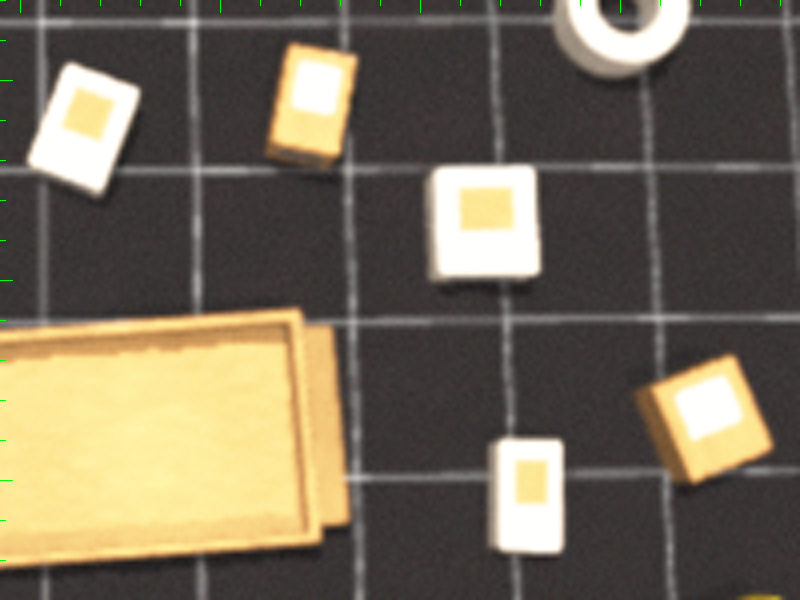

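View pics/c2.png

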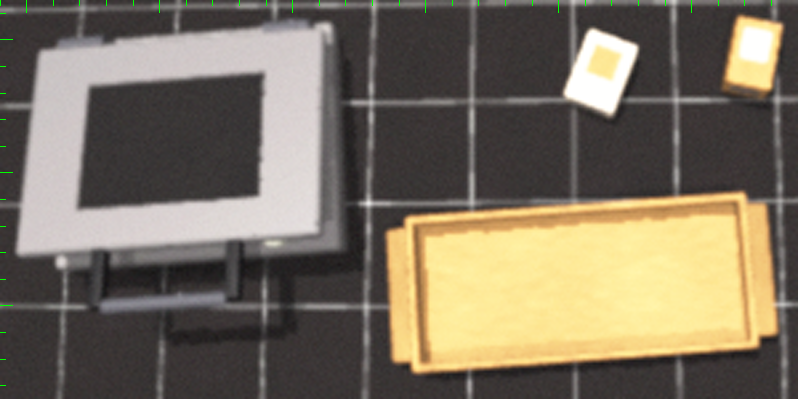

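```bash
cat > m0.py <<'E'
from h import *
from scipy.optimize import least_squares
c=eyes.camera("top")
A=lambda L,x,y,s:np.array(L,float)/s+[x,y]
# boxes
B={"box4":(62,44,30,[(72,62),(140,88),(100,193),(28,163)]),"box3":(58,38,44,[(290,45),(357,57),(338,156),(270,150)]),
"box6":(60,56,34,[(433,166),(538,166),(540,276),(436,276)]),"box2":(60,34,32,[(497,440),(563,440),(563,552),(497,550)]),"box5":(56,50,40,[(650,388),(736,356),(773,447),(692,482)])}
for n,(l,w,h,q) in B.items():
    P=p2w(c,A(q,295,180,4),h/1000)[:,:2]*1000; m=P.mean(0)
    e=[np.linalg.norm(P[i]-P[(i+1)%4]) for i in range(4)]
    (e1,e2)=(P[2]+P[3]-P[0]-P[1])/2,(P[1]+P[2]-P[0]-P[3])/2
    v=e1 if np.linalg.norm(e1)>np.linalg.norm(e2) else e2
    print(n,m.round(),np.round(e),"yaw of long",np.degrees(np.arctan2(v[1],v[0]))%180)
q=p2w(c,A([(405,218),(745,195),(760,345),(413,370)],90,185,2.66),.04)[:,:2]*1000
print("carton",q.mean(0),[np.linalg.norm(q[i]-q[(i+1)%4]).round() for i in range(4)],"yawdir y",np.degrees(np.arctan2(*(q[0]+q[3]-q[1]-q[2])[::-1])),q.round())
T=A([(17,253),(320,233),(326,30),(42,50),(98,305),(228,297),(345,250),(60,263)],90,185,2.66)
def pts(p):
    x,y,t,a=p; s,k=np.sin(a),np.cos(a)
    f=lambda d,o,yy:[.09-d*k+o*s,yy,.046+d*s+o*k]
    L=np.array([f(.19,.014,.125),f(.19,.014,-.125),f(.005,.014,-.125),f(.005,.014,.125),f(.235,.007,.05),f(.235,.007,-.05),[-.1,-.125,.03],[-.1,.125,.03]])
    C,S=np.cos(t),np.sin(t); return np.c_[x+C*L[:,0]-S*L[:,1],y+S*L[:,0]+C*L[:,1],L[:,2]]
o=least_squares(lambda p:(w2p(c,pts(p))-T).ravel(),[.5,.3,0,.1])
print("terminal",o.x,np.round(o.fun.reshape(-1,2),1).tolist()); print(pts(o.x)[4:6])
s=eyes.camera("side"); print("side bar",w2p(s,pts(o.x)[:6]).round())
E
python3 m0.py
```

```text
box4 [648. -71.] [42. 66. 45. 64.] yaw of long 157.87921815159973
box3 [ 659. -201.] [39. 59. 39. 62.] yaw of long 167.8773335931203
box6 [ 591. -299.] [61. 63. 59. 63.] yaw of long 178.9293566421031
box2 [ 436. -318.] [37. 62. 37. 61.] yaw of long 177.80369792771825
box5 [ 477. -421.] [53. 54. 51. 57.] yaw of long 20.837279130391977
carton [467.03561824 -52.31682268] [np.float64(287.0), np.float64(125.0), np.float64(288.0), np.float64(126.0)] yawdir y 93.62370161714762 [[ 521.   95.]
 [ 539. -191.]
 [ 414. -200.]
 [ 395.   87.]]
terminal [0.58618168 0.27949266 0.05904857 0.25036141] [[-1.3, -0.2], [0.7, 0.2], [1.0, -1.4], [-0.1, -1.2], [1.6, -0.2], [-0.3, 0.1], [-0.5, 0.5], [-1.2, 2.2]]
[[0.44752878 0.32138317 0.11100398]
 [0.45343021 0.22155746 0.11100398]]
side bar [[240. 376.]
 [298. 291.]
 [237. 277.]
 [177. 353.]
 [277. 356.]
 [299. 321.]]
```

```bash
cat > plan.py <<'E'
import sys,numpy as np
from rig import r
# plan.py x y z(grasp point) yawdeg(mod180, tool x) -> shift, turn in tool axes
def plan(x,y,z,yaw):
    s=r.state(); R=np.array(s["tcp_rot"]); p=np.array(s["tool_pos"])
    d=R.T@(np.array([x,y,z+r.grip_depth])-p); cur=np.degrees(np.arctan2(R[1,0],R[0,0]))
    t=-((yaw-cur+90)%180-90)
    print("t=%.1f grasp pt %s yaw %.1f j6 %.2f gap %.3f F %s"%(s["time_s"],np.round(p-[0,0,r.grip_depth],4),cur,s["joints"][5],s["finger_gap"],np.round(s["wrist_force"],1)))
    print("shift",np.round(d,4),"turn rad",round(np.radians(t),4))
if __name__=="__main__": plan(*map(float,sys.argv[1:]))
E
python3 -m crank '[[-0.03,0,-0.054,0],[-0.06,0,-0.107,0],[-0.09,0,-0.16,0],[-0.12,0,-0.214,0],[-0.14,0,-0.256,0]]' 0 30
python3 -m crank '[[-0.03,0,-0.054,0],[-0.06,0,-0.107,0.1],[-0.065,0,-0.119,0.25]]'
python3 plan.py .4505 .2715 .24 3.4
```

```text
time_s: 0.88
tool_pos: [0.3522, 0.3608, 0.3024]
tcp_rot: [[0.236, -0.0, -0.972], [0.972, -0.001, 0.236], [-0.001, -1.0, -0.0]]
wrist_force: [0.5, 0.8, 0.4]
finger_gap: 1.001
time_s: 1.25
tool_pos: [0.4548, 0.2668, 0.3024]
tcp_rot: [[0.477, 0.0, -0.879], [0.879, -0.001, 0.477], [-0.001, -1.0, -0.001]]
wrist_force: [-0.1, 0.8, 0.1]
finger_gap: 0.998
t=1.2 grasp pt [0.4548 0.2668 0.233 ] yaw 61.5 j6 -0.77 gap 0.998 F [-0.1  0.8  0.1]
shift [ 0.002 -0.007  0.006] turn rad 1.0143
```

```bash
python3 -m crank '[[0.002,0,0.006,0.18],[0.002,0,0.006,0.36],[0.002,0,0.006,0.54],[0.002,0,0.006,0.72],[0.002,0,0.006,0.9]]' >/dev/null
python3 -m crank '[[0,0,0,0.1],[0,0,0,0.1],[0,0,0,0.1]]' >/dev/null
python3 plan.py .4505 .2715 .111 3.4
python3 - <<'E'
from h import *
c=eyes.camera("wrist"); cv2.imwrite("pics/w1.png",c["color"])
C,S=np.cos(.059),np.sin(.059)
print(w2p(c,[[.4475,.3214,.111],[.4534,.2216,.111]]), c["origin"])
E
```

```text
t=2.2 grasp pt [0.4503 0.2714 0.2328] yaw 4.0 j6 0.24 gap 0.998 F [ 0.9 -0.3 -0. ]
shift [0.0002 0.1218 0.0002] turn rad 0.0102
[[315.18202254 177.67340662]
 [313.7875272  297.77178922]] [0.44440725 0.34538348 0.3820119 ]
```

View pics/w1.png

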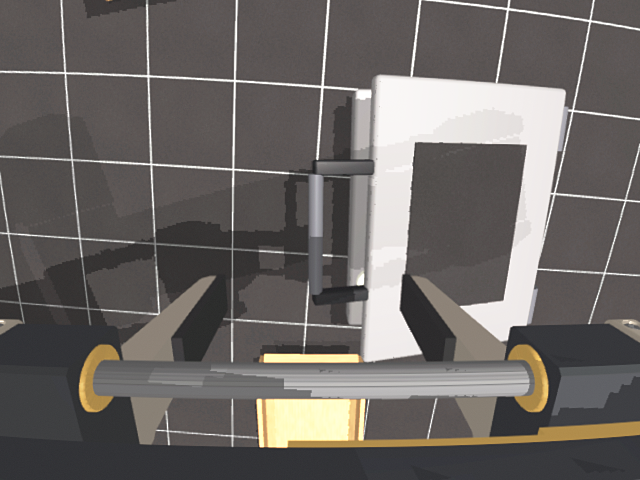

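The bar appears at (316,172)-(316,297), within 2 mm of the prediction, so the grasp point is good. I'll part-close the jaws so the rear finger clears the lid, then descend and grip.

```bash
python3 -m crank '[[0,0,0,0.01],[0,0,0,0.01],[0,0.02,0,0.01],[0,0.04,0,0.01],[0,0.06,0,0.01]]' 189 >/dev/null
python3 -m crank '[[0,0.02,0,0],[0,0.04,0,0],[0,0.06,0,0],[0,0.062,0,0]]'
python3 -m crank '[[0,0,0,0],[0,0,0,0],[0,0,0,0],[0,0,0,0]]' 255 25
python3 plan.py .4505 .2715 .111 3.4
python3 - <<'E'
import numpy as np
for a in [.25,.35,.45,.55,.65,.75,.85,.95,1.05,1.15,1.25,1.309,1.32,1.34]:
    print(a,np.round([-.235*np.cos(a)+.007*np.sin(a)-(-.235*np.cos(.25)+.007*np.sin(.25)), -(.235*np.sin(a)+.007*np.cos(a)-.235*np.sin(.25)-.007*np.cos(.25))],4))
E
```

```text
time_s: 3.42
tool_pos: [0.4495, 0.271, 0.1783]
tcp_rot: [[0.998, -0.003, -0.06], [0.06, -0.002, 0.998], [-0.003, -1.0, -0.002]]
wrist_force: [0.6, 0.2, 0.4]
finger_gap: 0.261
time_s: 3.92
tool_pos: [0.4517, 0.2712, 0.1795]
tcp_rot: [[0.998, 0.004, -0.06], [0.06, -0.001, 0.998], [0.004, -1.0, -0.001]]
wrist_force: [7.7, 1.1, -6.2]
finger_gap: 0.121
t=3.9 grasp pt [0.4517 0.2712 0.1101] yaw 3.4 j6 0.25 gap 0.121 F [ 7.7  1.1 -6.2]
shift [-0.0012 -0.0009  0.0004] turn rad 0.0003
0.25 [ 0. -0.]
0.35 [ 0.0076 -0.0222]
0.45 [ 0.0174 -0.0436]
0.55 [ 0.0293 -0.0639]
0.65 [ 0.0431 -0.0829]
0.75 [ 0.0588 -0.1004]
0.85 [ 0.0761 -0.1162]
0.95 [ 0.095  -0.1303]
1.05 [ 0.1151 -0.1424]
1.15 [ 0.1364 -0.1524]
1.25 [ 0.1585 -0.1603]
1.309 [ 0.1719 -0.1639]
1.32 [ 0.1744 -0.1645]
1.34 [ 0.179  -0.1654]
```

```bash
python3 -m crank '[[0.0076,-0.0222,0,0],[0.0174,-0.0436,0,0],[0.0293,-0.0639,0,0],[0.0431,-0.0829,0,0],[0.0588,-0.1004,0,0]]'
python3 -m crank '[[0.0173,-0.0158,0,0],[0.0362,-0.0299,0,0],[0.0563,-0.042,0,0],[0.0776,-0.052,0,0],[0.0776,-0.052,0,0]]'
python3 -c "
import numpy as np
from plan import plan
a=1.309;t=.05905
lx=.09-.235*np.cos(a)+.007*np.sin(a)
plan(.58618+lx*np.cos(t),.2795+lx*np.sin(t),.046+.235*np.sin(a)+.007*np.cos(a),3.4)"
```

```text
time_s: 4.55
tool_pos: [0.5064, 0.2749, 0.2807]
tcp_rot: [[0.998, -0.008, -0.061], [0.061, -0.003, 0.998], [-0.008, -1.0, -0.002]]
wrist_force: [-15.1, -1.4, 6.9]
finger_gap: 0.12
time_s: 5.18
tool_pos: [0.5856, 0.2801, 0.3375]
tcp_rot: [[0.998, -0.003, -0.061], [0.061, -0.001, 0.998], [-0.003, -1.0, -0.001]]
wrist_force: [-3.1, -1.8, 12.7]
finger_gap: 0.12
t=5.2 grasp pt [0.5856 0.2801 0.2681] yaw 3.5 j6 0.20 gap 0.120 F [-3.1 -1.8 12.7]
shift [ 0.0365 -0.0069 -0.0007] turn rad 0.0016
```

```bash
python3 -m crank '[[0.012,-0.003,0,0],[0.024,-0.0055,0,0],[0.0365,-0.007,0,0],[0.0365,-0.007,0,0]]'>/dev/null
python3 -c "
from plan import plan
plan(.6222,.2816,.2748,3.4)"
python3 -m crank '[[0,0,0,0],[0,0,0,0],[0,0,0,0]]' 195
python3 -m crank '[[0,-0.04,0,0],[0,-0.08,0,0],[-0.03,-0.1,0,0],[-0.08,-0.1,0,0],[-0.13,-0.1,0,0]]'>/dev/null
python3 -m crank '[[-0.05,0,-0.05,0],[-0.08,0,-0.1,0],[-0.1,0,-0.15,0],[-0.1,0,-0.2,0],[-0.1,0,-0.25,0]]'
python3 - <<'E'
from h import *
for n in("side","top"): cv2.imwrite(f"pics/{n}1.png",eyes.camera(n)["color"])
a=cv2.imread("pics/side1.png");b=cv2.imread("pics/top1.png")
crop(a,150,180,220,220,2.7,"pics/x.png");crop(b,80,130,75*2,220,2.7,"pics/y.png")
cv2.imwrite("pics/m1.png",np.hstack([cv2.imread("pics/x.png")[:,:390],cv2.imread("pics/y.png")]))
E
```

```text
t=5.7 grasp pt [0.6231 0.2825 0.2803] yaw 3.5 j6 0.19 gap 0.120 F [-2.3 -1.2 12.7]
shift [-0.0009  0.0055 -0.0009] turn rad 0.0017
time_s: 6.05
tool_pos: [0.6229, 0.2825, 0.3493]
tcp_rot: [[0.998, 0.003, -0.061], [0.061, 0.001, 0.998], [0.003, -1.0, 0.0]]
wrist_force: [0.7, -0.9, -0.1]
finger_gap: 0.238
time_s: 7.3
tool_pos: [0.4063, 0.0173, 0.4483]
tcp_rot: [[0.998, 0.003, -0.061], [0.061, 0.0, 0.998], [0.003, -1.0, 0.0]]
wrist_force: [2.1, -0.4, -0.1]
finger_gap: 0.233
```

View pics/m1.png

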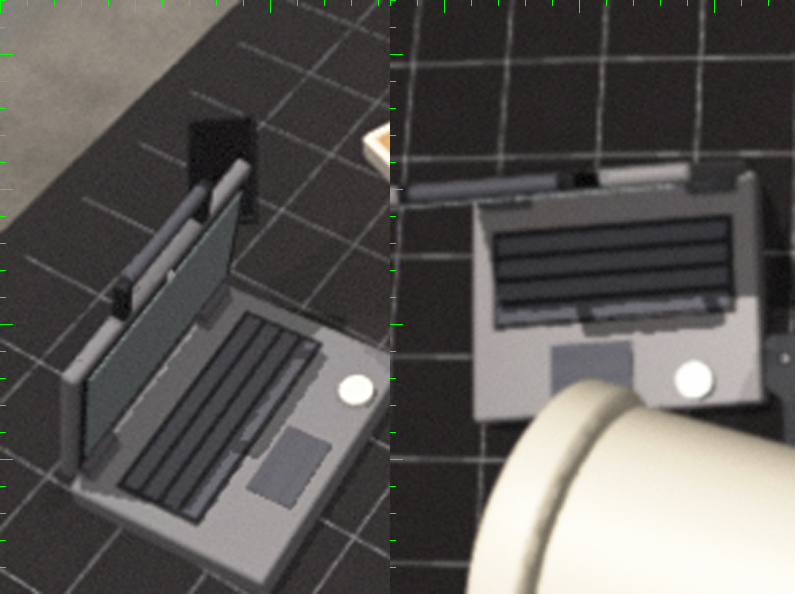

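```bash
cat > m1.py <<'E'
from h import *
from scipy.optimize import least_squares
s=eyes.camera("side");t=eyes.camera("top")
def L(p):
    x,y,h,a=p;S,k=np.sin(a),np.cos(a);f=lambda d,o,yy:[.09-d*k+o*S,yy,.046+d*S+o*k]
    Q=np.array([f(.235,.007,.05),f(.235,.007,-.05),[-.078,-.07,.04],[-.1,.125,.03],[-.1,-.125,.03]])
    C,Z=np.cos(h),np.sin(h);return np.c_[x+C*Q[:,0]-Z*Q[:,1],y+Z*Q[:,0]+C*Q[:,1],Q[:,2]]
T=np.array([(86.7,200.4),(152,195.9),(192.2,270.7),(80+85/2.7,130+419/2.7),(80+375/2.7,130+402/2.7)])
D=np.array([(195.9,286.3),(225.9,250.4),(281.9,324.4),(150+268/2.7,180+583/2.7)])
fun=lambda p:np.r_[(w2p(t,L(p))-T).ravel(),(w2p(s,L(p)[:4])-D).ravel()]
o=least_squares(fun,[.586,.28,.059,1.3]);print(o.x,np.degrees(o.x[3]));print(np.round(o.fun.reshape(-1,2),1).tolist());print("button",L(o.x)[2])
E
python3 m1.py
```

```text
[0.58699399 0.28134187 0.06155169 1.30436735] 74.73474402381476
[[2.8, 0.7], [-8.3, 1.1], [0.7, -0.2], [-0.8, 0.6], [-0.4, 0.1], [2.1, -4.6], [-0.5, -1.5], [0.8, -1.8], [-1.6, -1.3]]
button [0.5134476  0.20667643 0.04      ]
```

Screen fit gives about 74.7°, with the jaws clear of it. Next are the boxes. The order is box2, 3, 4, 5 and 6; box1 is absent. I'll check for knocked boxes numerically, then go for box4.

```bash
cat > chk.py <<'E'
from h import *
import sys
B={"box4":(.648,-.071,.03,157.9),"box3":(.659,-.201,.044,167.9),"box6":(.591,-.299,.034,178.9),"box2":(.436,-.318,.032,177.8),"box5":(.477,-.421,.04,20.8)}
C=np.array([.467,-.0523]);yaw=np.radians(3.62)
def cart(x,y): return C+np.array([np.cos(yaw)*x-np.sin(yaw)*y,np.sin(yaw)*x+np.cos(yaw)*y])
SL={"box4":cart(0,.083),"box5":cart(-.024,-.001),"box3":cart(.030,-.001),"box6":cart(-.022,-.084),"box2":cart(.033,-.084)}
def check():
    c=eyes.camera("top");a=c["color"].astype(float);b=cv2.imread("pics/top0.png").astype(float)
    for n,(x,y,z,_) in B.items():
        u,v=w2p(c,[[x,y,z]])[0].astype(int); print(n,"diff",np.abs(a-b)[v-12:v+13,u-12:u+13].mean().round(1),end="; ")
    print()
if __name__=="__main__":
    check()
    for n in SL: print(n,SL[n].round(4))
E
python3 chk.py; python3 plan.py .648 -.071 .15 157.9
```

```text
box4 diff 22.6; box3 diff 27.7; box6 diff 19.7; box2 diff 23.3; box5 diff 29.1; 
box4 [0.4618 0.0305]
box5 [ 0.4431 -0.0548]
box3 [ 0.497  -0.0514]
box6 [ 0.4503 -0.1375]
box2 [ 0.5052 -0.134 ]
t=7.5 grasp pt [0.4068 0.0191 0.3788] yaw 3.5 j6 -0.31 gap 0.234 F [-0.4 -0.1 -0.3]
shift [ 0.2348  0.2292 -0.1047] turn rad 0.4462
```

```bash
cat > patch.py <<'E'
from chk import *
def check():
    c=eyes.camera("top");a=c["color"];b=cv2.imread("pics/top0.png"); cv2.imwrite("pics/topc.png",a)
    for n,(x,y,z,_) in B.items():
        u,v=w2p(c,[[x,y,z]])[0].round().astype(int); m=cv2.matchTemplate(a[v-45:v+46,u-45:u+46],b[v-17:v+18,u-17:u+18],cv2.TM_CCOEFF_NORMED)
        _,q,_,l=cv2.minMaxLoc(m); print(n,"score %.2f shift px"%q,l[0]-28,l[1]-28,end="; ")
    print()
if __name__=="__main__": check()
E
python3 patch.py; python3 -c "
import cv2,numpy as np
a=cv2.imread('pics/topc.png');b=cv2.imread('pics/top0.png');print(a[150:400,550:].mean(),b[150:400,550:].mean(),a.mean(),b.mean())"
```

```text
box4 score 0.99 shift px 0 0; box3 score 0.99 shift px 0 0; box6 score 0.99 shift px 0 0; box2 score 0.99 shift px 0 0; box5 score 0.99 shift px 0 0; 
115.5310074074074 145.52395555555555 86.87953342013888 101.53164388020834
```

```bash
python3 -m crank '[[0.05,0.02,-0.022,0],[0.1,0.04,-0.045,0],[0.15,0.06,-0.067,0],[0.2,0.08,-0.09,0],[0.235,0.1,-0.105,0]]' 0 20 >/dev/null
python3 -m crank '[[0,0.04,0,0.12],[0,0.08,0,0.25],[0,0.12,0,0.37],[0,0.13,0,0.446],[0,0.13,0,0.446]]' >/dev/null
python3 plan.py .648 -.071 .024 157.9
python3 - <<'E'
from h import *
c=eyes.camera("wrist"); cv2.imwrite("pics/w2.png",c["color"])
print(w2p(c,[[.648,-.071,.03]]))
E
```

```text
t=8.8 grasp pt [ 0.6498 -0.0669  0.1461] yaw -21.7 j6 0.09 gap 1.001 F [0.6 0.1 0.1]
shift [ 1.000e-04  1.221e-01 -4.700e-03] turn rad 0.0074
[[314.32622377 248.32742204]]
```

View pics/w2.png

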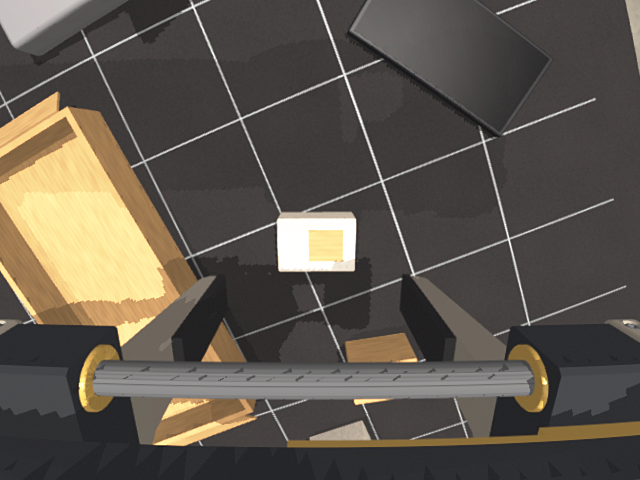

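Box4 is at (316,244), 2-3 mm from the prediction and square to the jaws. I'll grip and lift it.

```bash
python3 -m crank '[[0.001,0.03,-0.002,0.007],[0.001,0.06,-0.002,0.007],[0.001,0.09,-0.002,0.007],[0.001,0.122,-0.002,0.007],[0.001,0.122,-0.002,0.007]]' >/dev/null
python3 -m crank '[[0,0,0,0],[0,0,0,0],[0,0,0,0],[0,0,0,0],[0,0,0,0]]' 255 25 | tail -1
python3 -m crank '[[0,-0.03,0,0],[0,-0.06,0,0],[0,-0.09,0,0],[0,-0.12,0,0],[0,-0.12,0,0]]' |tail -1
python3 plan.py .4618 .0305 .15 93.6
```

```text
finger_gap: 0.674
finger_gap: 0.671
t=10.8 grasp pt [ 0.6518 -0.0692  0.1476] yaw -22.0 j6 0.09 gap 0.671 F [ 0.4 -0.4 -1.6]
shift [-0.2135 -0.003   0.0215] turn rad 1.1248
```

```bash
python3 -m crank '[[-0.05,-0.003,0.005,0],[-0.1,-0.003,0.01,0],[-0.15,-0.003,0.015,0],[-0.2,-0.003,0.02,0],[-0.2135,-0.003,0.0215,0]]' |tail -1
python3 -m crank '[[0,0,0,0.18],[0,0,0,0.36],[0,0,0,0.54],[0,0,0,0.72],[0,0,0,0.9]]' |tail -1
python3 -m crank '[[0,0,0,0.18],[0,0,0,0.225],[0,0,0,0.225],[0,0,0,0.225]]' |tail -1
python3 plan.py .4618 .0305 .034 93.6
```

```text
finger_gap: 0.673
finger_gap: 0.672
finger_gap: 0.675
t=12.5 grasp pt [0.4586 0.0314 0.1458] yaw -86.7 j6 1.32 gap 0.675 F [-0.1 -0.3 -1.6]
shift [0.0014 0.1118 0.0034] turn rad -0.0048
```

```bash
python3 -m crank '[[0.0014,0.03,0.0034,0],[0.0014,0.06,0.0034,0],[0.0014,0.09,0.0034,0],[0.0014,0.112,0.0034,0],[0.0014,0.112,0.0034,0]]' |tail -2
python3 -m crank '[[0,0.002,0,0],[0,0.003,0,0]]' |tail -2
python3 plan.py .4618 .0305 .031 93.6
```

```text
wrist_force: [0.0, -0.1, -0.9]
finger_gap: 0.671
wrist_force: [-0.7, -0.6, -1.0]
finger_gap: 0.67
t=13.4 grasp pt [0.4614 0.0305 0.0302] yaw -86.6 j6 1.31 gap 0.670 F [-0.7 -0.6 -1. ]
shift [ 0.     -0.0008  0.0004] turn rad -0.0043
```

```bash
python3 -m crank '[[0,0.001,0,0],[0,0.002,0,0],[0,0.002,0,0]]' |tail -2
python3 -m crank '[[0,0,0,0],[0,0,0,0],[0,0,0,0]]' 70 | tail -2
python3 -m crank '[[0,-0.03,0,0],[0,-0.06,0,0],[0,-0.09,0,0],[0,-0.12,0,0],[0,-0.122,0,0]]' |tail -2
python3 patch.py; python3 plan.py .659 -.201 .15 167.9
```

```text
wrist_force: [-2.1, 0.7, 3.1]
finger_gap: 0.676
wrist_force: [-0.3, -0.3, -0.8]
finger_gap: 0.725
wrist_force: [1.0, 1.1, -0.0]
finger_gap: 0.726
box4 score 0.26 shift px 27 19; box3 score 0.99 shift px 0 0; box6 score 0.99 shift px 0 0; box2 score 0.99 shift px 0 0; box5 score 0.99 shift px 0 0; 
t=14.8 grasp pt [0.4629 0.0301 0.1522] yaw -86.6 j6 1.31 gap 0.727 F [-0.7  0.2  0.4]
shift [0.2422 0.0014 0.1822] turn rad -1.3008
```

```bash
python3 -m crank '[[0.05,0,0.037,0],[0.1,0,0.075,0],[0.145,0,0.11,0],[0.195,0,0.147,0],[0.242,0,0.182,0]]' 0 >/dev/null
python3 -m crank '[[0,0,0,-0.18],[0,0,0,-0.36],[0,0,0,-0.54],[0,0,0,-0.72],[0,0,0,-0.9]]' >/dev/null
python3 -m crank '[[0,0,0,-0.18],[0,0,0,-0.36],[0,0,0,-0.4],[0,0,0,-0.4]]' >/dev/null
python3 plan.py .659 -.200 .027 167.9
```

```text
t=16.6 grasp pt [ 0.6574 -0.2014  0.1427] yaw -11.9 j6 -0.27 gap 1.000 F [0.2 0.4 0.7]
shift [0.0027 0.1157 0.0012] turn rad 0.0041
```

```bash
python3 -m crank '[[0.0027,0.03,0.001,0],[0.0027,0.06,0.001,0],[0.0027,0.09,0.001,0],[0.0027,0.115,0.001,0],[0.0027,0.115,0.001,0]]' |tail -2
python3 -m crank '[[0,0,0,0],[0,0,0,0],[0,0,0,0],[0,0,0,0],[0,0,0,0]]' 255 25 | tail -1
python3 plan.py .497 -.0514 .16 93.6
python3 -m crank '[[0,-0.03,0,0],[0,-0.06,0,0],[0,-0.09,0,0],[0,-0.13,0,0],[0,-0.13,0,0]]' |tail -2
python3 plan.py .497 -.0514 .16 93.6
```

```text
wrist_force: [-0.9, -0.5, -0.2]
finger_gap: 1.001
finger_gap: 0.63
t=17.8 grasp pt [ 0.6574 -0.1994  0.0248] yaw -11.9 j6 -0.26 gap 0.630 F [ 0.8 -0.4  3.6]
shift [-0.1899 -0.1312  0.1125] turn rad 1.3002
wrist_force: [0.2, 0.0, -1.0]
finger_gap: 0.631
t=18.4 grasp pt [ 0.661  -0.2014  0.1588] yaw -11.9 j6 -0.26 gap 0.631 F [ 0.2  0.  -1. ]
shift [-0.1915  0.0013  0.113 ] turn rad 1.3001
```

```bash
python3 -m crank '[[-0.045,0,0.027,0],[-0.09,0,0.054,0],[-0.135,0,0.08,0],[-0.18,0,0.106,0],[-0.1915,0,0.113,0]]' |tail -1
python3 -m crank '[[0,0,0,0.18],[0,0,0,0.36],[0,0,0,0.54],[0,0,0,0.72],[0,0,0,0.9]]' |tail -1
python3 -m crank '[[0,0,0,0.18],[0,0,0,0.36],[0,0,0,0.4],[0,0,0,0.4]]' |tail -1
python3 plan.py .497 -.0514 .033 93.6
```

```text
finger_gap: 0.629
finger_gap: 0.635
finger_gap: 0.632
t=20.2 grasp pt [ 0.494  -0.05    0.1568] yaw -86.7 j6 1.17 gap 0.632 F [-0.8  0.1 -1.1]
shift [0.0027 0.1237 0.0049] turn rad -0.0048
```

Release opening 63 mm: gap 0.685, count 80.

```bash
python3 -m crank '[[0.0025,0.03,0.003,0],[0.0025,0.06,0.003,0],[0.0025,0.09,0.003,0],[0.0025,0.122,0.003,0],[0.0025,0.122,0.003,0]]' |tail -2
python3 plan.py .497 -.0514 .03 93.6
python3 -m crank '[[0,0.002,0,0],[0,0.003,0,0],[0,0.004,0,0]]' |tail -2
python3 plan.py .497 -.0514 .03 93.6
```

```text
wrist_force: [0.2, 0.0, -0.9]
finger_gap: 0.63
t=20.8 grasp pt [ 0.4937 -0.051   0.0326] yaw -86.7 j6 1.16 gap 0.630 F [ 0.2  0.  -0.9]
shift [0.0006 0.0026 0.0033] turn rad -0.0044
wrist_force: [-3.0, 1.4, 10.0]
finger_gap: 0.631
t=21.2 grasp pt [ 0.4942 -0.0512  0.0296] yaw -86.6 j6 1.16 gap 0.631 F [-3.   1.4 10. ]
shift [ 0.0004 -0.0004  0.0028] turn rad -0.0042
```

```bash
python3 -m crank '[[0,0,0,0],[0,0,0,0],[0,0,0,0]]' 80 | tail -2
python3 -m crank '[[0,-0.03,0,0],[0,-0.06,0,0],[0,-0.09,0,0],[0,-0.12,0,0],[0,-0.125,0,0]]' |tail -2
python3 patch.py; python3 plan.py .591 -.298 .15 178.9;python3 plan.py .436 -.317 .15 177.8; python3 plan.py .477 -.42 .15 20.8
```

```text
wrist_force: [0.0, -0.4, 0.2]
finger_gap: 0.685
wrist_force: [-0.1, -0.6, -0.3]
finger_gap: 0.684
box4 score 0.34 shift px -28 20; box3 score 0.31 shift px 9 22; box6 score 0.99 shift px 0 0; box2 score 0.99 shift px 0 0; box5 score 0.99 shift px 0 0; 
t=22.2 grasp pt [ 0.4974 -0.0526  0.1559] yaw -86.6 j6 1.16 gap 0.688 F [0.4 0.1 0.3]
shift [0.2505 0.0021 0.0791] turn rad -1.4929
t=22.2 grasp pt [ 0.4974 -0.0526  0.1559] yaw -86.6 j6 1.16 gap 0.688 F [0.4 0.1 0.3]
shift [ 0.2604  0.0047 -0.0767] turn rad -1.4737
t=22.2 grasp pt [ 0.4974 -0.0526  0.1559] yaw -86.6 j6 1.16 gap 0.688 F [0.4 0.1 0.3]
shift [ 0.3656  0.0031 -0.0419] turn rad 1.2664
```

```bash
python3 -m crank '[[0.05,0,0.016,0],[0.1,0,0.032,0],[0.15,0,0.048,0],[0.2,0,0.064,0],[0.25,0,0.079,0]]' 0 >/dev/null
python3 -m crank '[[0,0,0,-0.18],[0,0,0,-0.36],[0,0,0,-0.54],[0,0,0,-0.72],[0,0,0,-0.9]]' >/dev/null
python3 -m crank '[[0,0,0,-0.18],[0,0,0,-0.36],[0,0,0,-0.54],[0,0,0,-0.593],[0,0,0,-0.593]]' >/dev/null
python3 plan.py .591 -.298 .026 178.9
python3 - <<'E'
from h import *
c=eyes.camera("wrist"); cv2.imwrite("pics/w3.png",c["color"])
print(w2p(c,[[.591,-.299,.034],[.477,-.421,.04],[.436,-.318,.032]]))
E
```

```text
t=24.1 grasp pt [ 0.5892 -0.2977  0.1447] yaw -0.8 j6 -0.63 gap 1.003 F [-0.4 -0.1 -0.2]
shift [ 0.0048  0.1186 -0.002 ] turn rad 0.0053
[[322.53605953 249.51338868]
 [192.4237507  386.91681966]
 [133.60410497 272.19577286]]
```

View pics/w3.png

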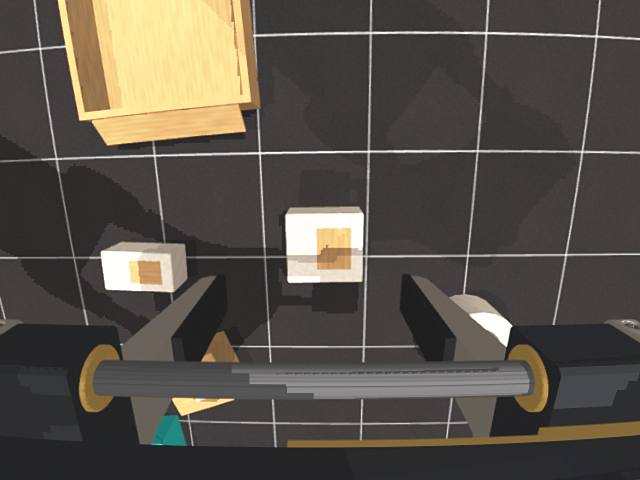

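Box6 is at (324,247), as predicted. The roll at (490,315) is clear of the right finger.

```bash
python3 -m crank '[[0.004,0.03,-0.001,0],[0.004,0.06,-0.001,0],[0.004,0.09,-0.001,0],[0.004,0.118,-0.001,0],[0.004,0.118,-0.001,0]]' |tail -2
python3 -m crank '[[0,0,0,0],[0,0,0,0],[0,0,0,0],[0,0,0,0],[0,0,0,0]]' 255 25 | tail -1
python3 plan.py .4503 -.1375 .16 93.6
python3 -m crank '[[0,-0.03,0,0],[0,-0.06,0,0],[0,-0.09,0,0],[0,-0.13,0,0],[0,-0.13,0,0]]' |tail -2
python3 plan.py .4503 -.1375 .16 93.6
```

```text
wrist_force: [-0.7, -0.0, -0.0]
finger_gap: 0.997
finger_gap: 0.652
t=25.4 grasp pt [ 0.5893 -0.2962  0.0248] yaw -0.9 j6 -0.63 gap 0.652 F [0.2 0.6 3.3]
shift [-0.1452 -0.1284  0.1587] turn rad 1.4929
wrist_force: [1.0, -1.1, -2.2]
finger_gap: 0.655
t=26.1 grasp pt [ 0.5942 -0.2994  0.1582] yaw -0.9 j6 -0.63 gap 0.655 F [ 1.  -1.1 -2.2]
shift [-0.1464  0.0037  0.1597] turn rad 1.4928
```

```bash
python3 -m crank '[[-0.03,0,0.035,0],[-0.06,0,0.07,0],[-0.09,0,0.1,0],[-0.12,0,0.135,0],[-0.1464,0,0.16,0]]' |tail -1
python3 -m crank '[[0,0,0,0.18],[0,0,0,0.36],[0,0,0,0.54],[0,0,0,0.72],[0,0,0,0.9]]' |tail -1
python3 -m crank '[[0,0,0,0.18],[0,0,0,0.36],[0,0,0,0.54],[0,0,0,0.593],[0,0,0,0.593]]' |tail -1
python3 plan.py .4503 -.1375 .033 93.6
```

```text
finger_gap: 0.654
finger_gap: 0.649
finger_gap: 0.655
t=27.9 grasp pt [ 0.4458 -0.1341  0.1569] yaw -86.7 j6 0.96 gap 0.655 F [-1.6  0.4 -1.6]
shift [0.0063 0.1236 0.0083] turn rad -0.0056
```

```bash
python3 -m crank '[[0.006,0.03,0.008,-0.005],[0.006,0.06,0.008,-0.005],[0.006,0.09,0.008,-0.005],[0.006,0.123,0.008,-0.005],[0.006,0.123,0.008,-0.005]]' |tail -2
python3 plan.py .4503 -.1375 .03 93.6
python3 -m crank '[[0,0.001,0,0],[0,0.002,0,0],[0,0.003,0,0]]' |tail -2
python3 plan.py .4503 -.1375 .03 93.6
```

```text
wrist_force: [1.0, 1.5, -2.1]
finger_gap: 0.654
t=28.6 grasp pt [ 0.4491 -0.1366  0.0315] yaw -86.4 j6 0.96 gap 0.654 F [ 1.   1.5 -2.1]
shift [0.001  0.0014 0.0012] turn rad 0.0002
wrist_force: [-2.3, 2.7, 9.0]
finger_gap: 0.656
t=28.9 grasp pt [ 0.4491 -0.1366  0.029 ] yaw -86.4 j6 0.95 gap 0.656 F [-2.3  2.7  9. ]
shift [ 0.0009 -0.0011  0.0011] turn rad 0.0005
```

Contact. Release to 65 mm (count 75), then rise and check the bench.

```bash
python3 -m crank '[[0,0,0,0],[0,0,0,0],[0,0,0,0]]' 75 | tail -2
python3 -m crank '[[0,-0.03,0,0],[0,-0.06,0,0],[0,-0.09,0,0],[0,-0.12,0,0],[0,-0.125,0,0]]' |tail -2
python3 patch.py; python3 plan.py .436 -.317 .15 177.8; python3 plan.py .477 -.42 .15 20.8
```

```text
wrist_force: [-0.7, 0.3, -1.4]
finger_gap: 0.705
wrist_force: [0.3, 0.3, -0.5]
finger_gap: 0.701
box4 score 0.27 shift px -13 -17; box3 score 0.31 shift px 11 21; box6 score 0.23 shift px -6 -18; box2 score 0.57 shift px 0 0; box5 score 0.99 shift px 0 0; 
t=30.0 grasp pt [ 0.4541 -0.1396  0.1551] yaw -86.4 j6 0.95 gap 0.708 F [ 0.  -0.2  0.2]
shift [ 0.1759  0.0022 -0.0293] turn rad -1.469
t=30.0 grasp pt [ 0.4541 -0.1396  0.1551] yaw -86.4 j6 0.95 gap 0.708 F [ 0.  -0.2  0.2]
shift [ 0.2813 -0.0012  0.005 ] turn rad 1.2711
```

```bash
python3 -m crank '[[0.045,0,-0.007,0],[0.09,0,-0.015,0],[0.135,0,-0.022,0],[0.176,0,-0.029,0],[0.176,0,-0.029,-0.15]]' 0 >/dev/null
python3 -m crank '[[0,0,0,-0.18],[0,0,0,-0.36],[0,0,0,-0.54],[0,0,0,-0.72],[0,0,0,-0.9]]' >/dev/null
python3 -m crank '[[0,0,0,-0.18],[0,0,0,-0.36],[0,0,0,-0.42],[0,0,0,-0.42]]' >/dev/null
python3 plan.py .436 -.317 .026 177.8
python3 - <<'E'
from h import *
c=eyes.camera("wrist"); cv2.imwrite("pics/w4.png",c["color"])
print(w2p(c,[[.436,-.318,.032],[.477,-.421,.04]]))
E
```

```text
t=31.7 grasp pt [ 0.4339 -0.3178  0.1461] yaw -1.8 j6 -0.82 gap 1.002 F [-0.2 -0.3 -0.6]
shift [ 0.007   0.1199 -0.0021] turn rad 0.0073
[[326.45234107 249.17192711]
 [378.08128779 369.54382433]]
```

View pics/w4.png

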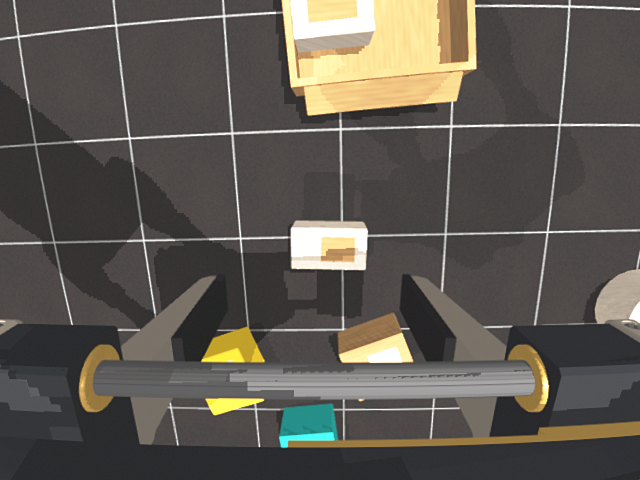

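Box2 is at (329,249), as predicted. Box5 is undisturbed at about (375,350).

```bash
python3 -m crank '[[0.007,0.03,-0.002,0.007],[0.007,0.06,-0.002,0.007],[0.007,0.09,-0.002,0.007],[0.007,0.12,-0.002,0.007],[0.007,0.12,-0.002,0.007]]' |tail -2
python3 -m crank '[[0,0,0,0],[0,0,0,0],[0,0,0,0],[0,0,0,0],[0,0,0,0]]' 255 25 | tail -1
python3 plan.py .5052 -.134 .16 93.6
python3 -m crank '[[0,-0.03,0,0],[0,-0.06,0,0],[0,-0.09,0,0],[0,-0.13,0,0],[0,-0.13,0,0]]' |tail -2
python3 plan.py .5052 -.134 .16 93.6
```

```text
wrist_force: [0.3, 0.5, 0.5]
finger_gap: 1.001
finger_gap: 0.662
t=33.0 grasp pt [ 0.4354 -0.3163  0.025 ] yaw -2.3 j6 -0.80 gap 0.662 F [-0.6  0.3  4.8]
shift [ 0.0566 -0.1327  0.1885] turn rad 1.4684
wrist_force: [-0.3, -0.7, -1.2]
finger_gap: 0.657
t=33.6 grasp pt [ 0.4421 -0.3213  0.1581] yaw -2.3 j6 -0.80 gap 0.657 F [-0.3 -0.7 -1.2]
shift [0.0555 0.     0.1897] turn rad 1.4683
```

```bash
python3 -m crank '[[0.014,0,0.047,0],[0.028,0,0.095,0],[0.042,0,0.142,0],[0.0555,0,0.19,0],[0.0555,0,0.19,0.15]]' |tail -1
python3 -m crank '[[0,0,0,0.18],[0,0,0,0.36],[0,0,0,0.54],[0,0,0,0.72],[0,0,0,0.9]]' |tail -1
python3 -m crank '[[0,0,0,0.18],[0,0,0,0.36],[0,0,0,0.42],[0,0,0,0.42]]' |tail -1
python3 plan.py .5052 -.134 .033 93.6
```

```text
finger_gap: 0.657
finger_gap: 0.658
finger_gap: 0.656
t=35.4 grasp pt [ 0.5032 -0.1296  0.1546] yaw -86.8 j6 1.03 gap 0.656 F [ 0.7 -0.1 -1.5]
shift [0.0082 0.1213 0.007 ] turn rad -0.0074
```

```bash
python3 -m crank '[[0.008,0.03,0.007,-0.007],[0.008,0.06,0.007,-0.007],[0.008,0.09,0.007,-0.007],[0.008,0.121,0.007,-0.007],[0.008,0.121,0.007,-0.007]]' |tail -2
python3 plan.py .5052 -.134 .03 93.6
python3 -m crank '[[0,0.001,0,0],[0,0.002,0,0],[0,0.003,0,0]]' |tail -2
python3 plan.py .5052 -.134 .03 93.6
```

```text
wrist_force: [-0.4, 0.8, -0.7]
finger_gap: 0.654
t=36.0 grasp pt [ 0.5037 -0.1332  0.0311] yaw -86.4 j6 1.01 gap 0.654 F [-0.4  0.8 -0.7]
shift [0.001  0.001  0.0015] turn rad 0.0005
wrist_force: [0.0, 0.0, -1.0]
finger_gap: 0.653
t=36.4 grasp pt [ 0.5038 -0.1332  0.0286] yaw -86.4 j6 1.01 gap 0.653 F [ 0.  0. -1.]
shift [ 0.0008 -0.0015  0.0013] turn rad 0.0006
```

```bash
python3 -m crank '[[0,0.001,0,0],[0,0.002,0,0],[0,0.002,0,0]]' |tail -2
python3 -m crank '[[0,0,0,0],[0,0,0,0],[0,0,0,0]]' 75 | tail -2
python3 -m crank '[[0,-0.03,0,0],[0,-0.06,0,0],[0,-0.09,0,0],[0,-0.12,0,0],[0,-0.125,0,0]]' |tail -2
python3 patch.py; python3 plan.py .477 -.42 .15 20.8
python3 -c "
from h import *
crop(cv2.imread('pics/topc.png'),220,180,320,190,2.5,'pics/c3.png')"
```

```text
wrist_force: [-6.1, 3.0, 13.8]
finger_gap: 0.655
wrist_force: [-0.2, -1.2, -0.4]
finger_gap: 0.704
wrist_force: [0.1, -0.6, -0.8]
finger_gap: 0.704
box4 score 0.36 shift px 20 19; box3 score 0.43 shift px -27 -2; box6 score 0.51 shift px -6 3; box2 score 0.39 shift px -10 0; box5 score 0.99 shift px 0 0; 
t=37.8 grasp pt [ 0.5107 -0.1371  0.1542] yaw -86.3 j6 1.01 gap 0.705 F [-0.1  0.7  0.3]
shift [ 0.2801 -0.0021 -0.0518] turn rad 1.2716
```

View pics/c3.png

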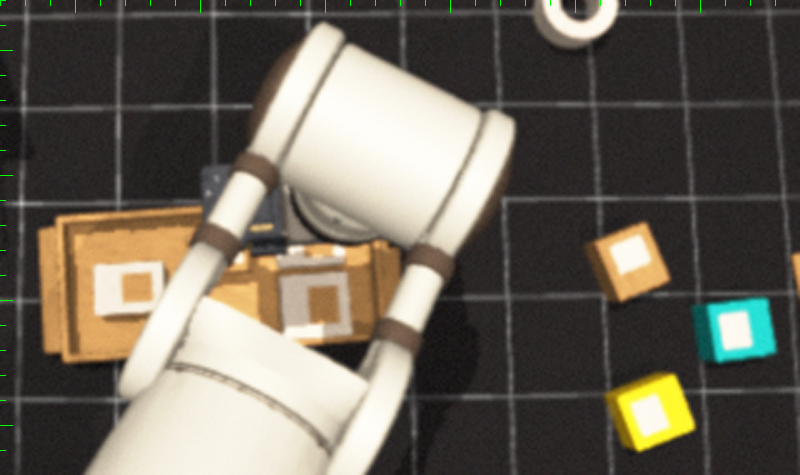

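Box5 is untouched, brown at px (472,285); the look-alikes are turquoise at (514,312) and yellow at (481,345), both clear of the fingers' path.

```bash
python3 -m crank '[[0.057,0,-0.01,0],[0.114,0,-0.021,0],[0.17,0,-0.031,0],[0.225,0,-0.042,0],[0.28,0,-0.052,0]]' 0 >/dev/null
python3 -m crank '[[0,0,0,0.18],[0,0,0,0.36],[0,0,0,0.54],[0,0,0,0.72],[0,0,0,0.9]]' >/dev/null
python3 -m crank '[[0,0,0,0.18],[0,0,0,0.36],[0,0,0,0.372],[0,0,0,0.372]]' >/dev/null
python3 plan.py .477 -.42 .026 20.8
python3 - <<'E'
from h import *
c=eyes.camera("wrist"); cv2.imwrite("pics/w5.png",c["color"])
print(w2p(c,[[.477,-.421,.04]]))
E
```

```text
t=39.6 grasp pt [ 0.4747 -0.4198  0.1417] yaw -159.3 j6 1.88 gap 0.999 F [-0.2 -0.1  0.7]
shift [-0.0063  0.1153  0.0069] turn rad -0.0022
[[301.35005664 234.98204089]]
```

View pics/w5.png

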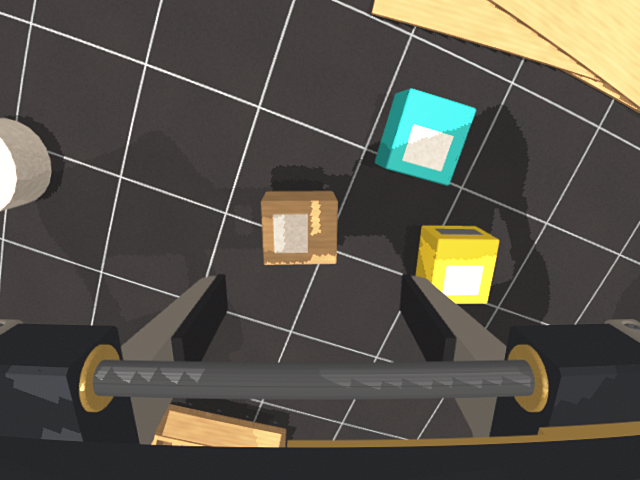

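Box5 (brown) is at (300,233), as predicted and square to the jaws. Turquoise (428,137) and yellow (458,265) lie outside the finger sweep.

```bash
python3 -m crank '[[-0.0065,0.03,0.007,0],[-0.0065,0.06,0.007,0],[-0.0065,0.09,0.007,0],[-0.0065,0.115,0.007,0],[-0.0065,0.115,0.007,0]]' |tail -2
python3 -m crank '[[0,0,0,0],[0,0,0,0],[0,0,0,0],[0,0,0,0],[0,0,0,0]]' 255 25 | tail -1
python3 plan.py .4431 -.0548 .16 93.6
python3 -m crank '[[0,-0.03,0,0],[0,-0.06,0,0],[0,-0.09,0,0],[0,-0.13,0,0],[0,-0.13,0,0]]' |tail -2
python3 plan.py .4431 -.0548 .16 93.6
```

```text
wrist_force: [-0.2, -0.2, 1.0]
finger_gap: 1.0
finger_gap: 0.613
t=40.9 grasp pt [ 0.4767 -0.4191  0.0251] yaw -159.3 j6 1.89 gap 0.613 F [1.2 0.7 3.5]
shift [-0.0925 -0.1191 -0.3596] turn rad -1.2717
wrist_force: [0.5, -0.8, -0.7]
finger_gap: 0.615
t=41.5 grasp pt [ 0.4848 -0.4255  0.1585] yaw -159.3 j6 1.89 gap 0.615 F [ 0.5 -0.8 -0.7]
shift [-0.0921  0.0123 -0.3613] turn rad -1.2718
```

```bash
python3 -m crank '[[-0.014,0.002,-0.055,0],[-0.028,0.004,-0.11,0],[-0.042,0.006,-0.165,0],[-0.056,0.008,-0.22,0],[-0.068,0.009,-0.27,0]]' |tail -1
python3 -m crank '[[-0.014,0.002,-0.055,0],[-0.024,0.003,-0.091,0],[-0.024,0.003,-0.091,-0.18],[-0.024,0.003,-0.091,-0.36]]' |tail -1
python3 -m crank '[[0,0,0,-0.18],[0,0,0,-0.36],[0,0,0,-0.54],[0,0,0,-0.72],[0,0,0,-0.9]]' |tail -1
python3 plan.py .4421 -.0548 .033 93.6
```

```text
finger_gap: 0.616
finger_gap: 0.614
finger_gap: 0.614
t=43.2 grasp pt [ 0.4394 -0.0515  0.1545] yaw -86.4 j6 1.11 gap 0.614 F [ 0.2  0.3 -0.6]
shift [0.0082 0.1209 0.0094] turn rad -0.0007
```

```bash
python3 -m crank '[[0.008,0.03,0.009,0],[0.008,0.06,0.009,0],[0.008,0.09,0.009,0],[0.008,0.12,0.009,0],[0.008,0.12,0.009,0]]' |tail -2
python3 plan.py .4421 -.0548 .03 93.6
python3 -m crank '[[0,0.001,0,0],[0,0.002,0,0],[0,0.003,0,0]]' |tail -2
python3 plan.py .4421 -.0548 .03 93.6
```

```text
wrist_force: [0.1, -1.1, -0.6]
finger_gap: 0.61
t=43.9 grasp pt [ 0.4395 -0.0539  0.0313] yaw -86.5 j6 1.10 gap 0.610 F [ 0.1 -1.1 -0.6]
shift [0.0012 0.001  0.0026] turn rad -0.0011
wrist_force: [-1.8, 1.6, 8.6]
finger_gap: 0.612
t=44.2 grasp pt [ 0.4394 -0.0538  0.0288] yaw -86.5 j6 1.10 gap 0.612 F [-1.8  1.6  8.6]
shift [ 0.0012 -0.0014  0.0025] turn rad -0.0009
```

```bash
python3 -m crank '[[0,0,0,0],[0,0,0,0],[0,0,0,0]]' 86 | tail -2
python3 -m crank '[[0,-0.03,0,0],[0,-0.06,0,0],[0,-0.09,0,0],[0,-0.12,0,0],[0,-0.125,0,0]]' |tail -2
python3 plan.py .508 .2067 .11 93.4
```

```text
wrist_force: [0.8, -0.3, -0.1]
finger_gap: 0.665
wrist_force: [0.1, -0.1, -0.5]
finger_gap: 0.667
t=45.2 grasp pt [ 0.4488 -0.059   0.1555] yaw -86.4 j6 1.10 gap 0.667 F [ 0.1 -0.1 -0.5]
shift [-0.2595  0.0513  0.0787] turn rad 0.0027
```

```bash
python3 -m crank '[[-0.055,0,0.016,0],[-0.11,0,0.032,0],[-0.165,0,0.048,0],[-0.22,0,0.064,0],[-0.2595,0.02,0.078,0]]' 255 >/dev/null
python3 -m crank '[[0,0,0,0],[0,0,0,0]]' | tail -2
python3 plan.py .508 .2067 .085 93.4
python3 - <<'E'
from h import *
a=eyes.camera("side")["color"];b=eyes.camera("top")["color"]
cv2.imwrite("pics/side2.png",a);cv2.imwrite("pics/top2.png",b)
o=np.hstack([cv2.resize(a[180:420,150:420],None,fx=1.6,fy=1.6,interpolation=2),cv2.resize(b[190:350,225:395],None,fx=2.1,fy=2.4,interpolation=2)])
cv2.imwrite("pics/m2.png",o);print(o.shape)
E
```

```text
wrist_force: [0.5, -0.1, 0.3]
finger_gap: 0.006
t=46.1 grasp pt [0.5092 0.2075 0.14  ] yaw -86.4 j6 1.64 gap 0.006 F [ 0.5 -0.1  0.3]
shift [0.0028 0.055  0.0019] turn rad 0.0044
(384, 789, 3)
```

View pics/m2.png

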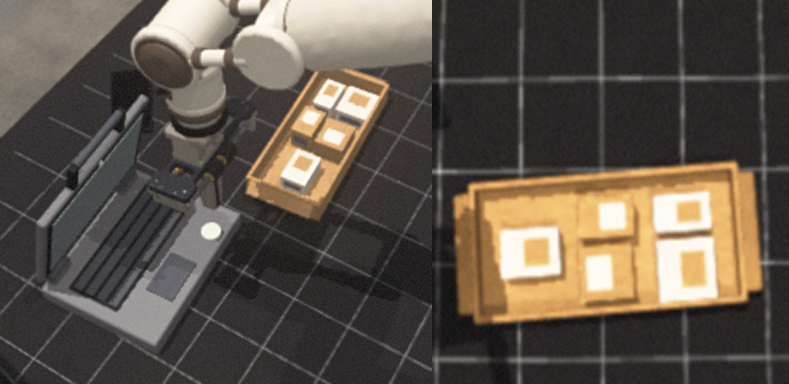

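All five boxes are in the carton and flat, and the gripper is well clear of the lid. Pressing the button now.

```bash
python3 -m crank '[[0.003,0.02,0.002,0],[0.003,0.04,0.002,0],[0.003,0.055,0.002,0],[0.003,0.055,0.002,0]]' |tail -2
python3 plan.py .511 .2067 .055 93.4
python3 -m crank '[[0,0.01,0.001,0],[0,0.018,0.002,0],[0,0.022,0.002,0],[0,0.026,0.002,0],[0,0.026,0.002,0]]' |tail -2
python3 plan.py .511 .2067 .049 93.4
```

```text
wrist_force: [0.2, -0.4, 0.8]
finger_gap: 0.001
t=46.7 grasp pt [0.5081 0.2052 0.0851] yaw -86.5 j6 1.63 gap 0.001 F [ 0.2 -0.4  0.8]
shift [-0.0001  0.0299  0.0048] turn rad 0.0018
wrist_force: [0.1, 0.1, 0.9]
finger_gap: 0.004
t=47.4 grasp pt [0.5086 0.2063 0.0591] yaw -86.5 j6 1.63 gap 0.004 F [0.1 0.1 0.9]
shift [0.0001 0.01   0.003 ] turn rad 0.0019
```

```bash
python3 -m crank '[[0,0.003,0,0],[0,0.006,0,0],[0,0.006,0,0]]' |tail -2
python3 -m crank '[[0,0.002,0,0],[0,0.003,0,0],[0,0.003,0,0]]' |tail -2
python3 plan.py .511 .2067 .049 93.4
```

```text
wrist_force: [0.5, -1.1, 4.3]
finger_gap: 0.003
wrist_force: [-8.0, -3.4, 20.7]
finger_gap: 0.002
t=48.1 grasp pt [0.5089 0.2065 0.0529] yaw -86.5 j6 1.63 gap 0.002 F [-8.  -3.4 20.7]
shift [0.0001 0.0038 0.0023] turn rad 0.0025
```

The force jumped to 20.7 N after about 6 mm of travel, so the button is on its stop. I'll hold briefly, retract and check.

```bash
python3 -m crank '[[0,0,0,0],[0,0.001,0,0],[0,0.001,0,0]]' |tail -2
python3 -m crank '[[0,-0.03,0,0],[0,-0.06,0,0],[0,-0.1,-0.02,0],[0,-0.15,-0.06,0],[0,-0.2,-0.12,0]]' |tail -2
python3 -m crank '[[0,0,-0.05,0],[0.05,0,-0.06,0],[0.1,0,-0.06,0],[0.1,0,-0.06,0]]' |tail -2
python3 - <<'E'
from h import *
a=eyes.camera("side")["color"];b=eyes.camera("top")["color"]
o=np.hstack([cv2.resize(a[140:420,150:420],None,fx=1.5,fy=1.5,interpolation=2),cv2.resize(b[120:330,80:480],(395,420),interpolation=2)])
cv2.imwrite("pics/m3.png",o)
E
```

```text
wrist_force: [-4.1, -2.2, 12.3]
finger_gap: 0.006
wrist_force: [0.1, 0.2, 0.7]
finger_gap: 0.005
wrist_force: [-0.0, 0.0, 0.0]
finger_gap: 0.004
```

View pics/m3.png

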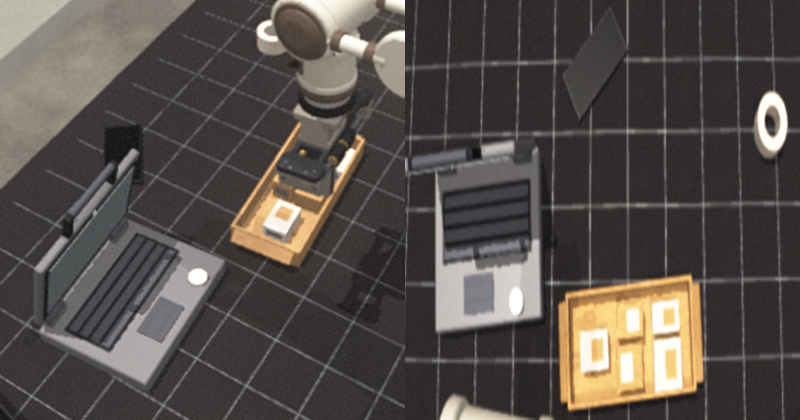

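The screen is still standing, all five boxes lie flat in the carton, the roll and phone are where they were, and the gripper touches nothing. Handing in.

```bash
python3 -c "
from rig import r,finish_job
print(r.state()['time_s']);print(finish_job())"
```

```text
49.7
the job is handed in; nothing more can be done
None
```

I did the whole job in the order asked and handed it in at 49.7 s of the 210 s allowed; no verdict is reported.

- **Screen:** raised by its bar and left standing. A fit to the top and side pictures gave 74.7°. In that fit, the readings of the bar's ends were up to 8 px off, but those errors ran mostly along the bar. I didn't measure the angle again after packing; it looked unchanged in the last pictures.
- **Boxes:** this order had box2, box3, box4, box5 and box6; box1 was absent. All five are in the carton, the same way up and flat on its floor, confirmed in the last pictures. None was knocked before I picked it up, and no grip slipped.
- **Button:** pressed after the packing. The force rose from 4.3 N to 20.7 N after about 6 mm of travel, so it was fully down.
- **Left alone:** the label roll and phone appear where they were at the start. The turquoise and yellow look-alikes were not touched. The robot was touching nothing when I handed in.

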